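# Check a loaded gap with a feeler blade

### The arm

A 7-joint arm with a two-finger parallel gripper is mounted at the origin on the work surface. World frame = base frame: x ahead of the robot, y to its left, z up, the work surface at z = 0. Lengths are in mm, angles in rad, forces in N, time in s.
With the tool pointing down it reaches from about 425 to 1025 mm from the base axis. Payload 9.4 kg.
Tool frame: the origin (TCP) lies on the centre line of the jaws, within the pads' length; the fingertips stand 14 mm ahead of it and the grasp point (between the pads) lies 5 mm behind it (bot.finger_overhang is the distance from the TCP to the fingertips, in mm); z points along the fingers, y is the line along which they close (so a half turn about z gives the same grasp; the last joint's range is limited). The gripper opens to 85 mm and grips with 20 to 120 N. Pads are 22 mm wide; open, the fingers measure 114 mm over their backs; the gripper's body (76 mm by 85 mm) begins 54 mm behind the grasp point. The pads swing forward as they close: fully open they stand 13 mm farther back than shut.
Start: joints at [1.033, 0.599, -0.003, 1.599, 0.002, 0.943, -0.08], TCP at [322.374, -649.384, 245.275] pointing down, gripper open.
Joint ranges: [-2.57, 2.57], [-0.35, 1.97], [-1.29, 1.29], [0.11, 2.56], [-1.05, 4.19], [0.11, 1.86], [-2.63, 2.63]. Speed limits (rad/s): [2.22, 2.22, 3.01, 3.01, 3.14, 3.14, 3.14].

### API

Orientations are given as a 3x3 rotation matrix whose columns are the frame's x, y, z axes.
In Python, from cell import bot gives the robot as it stands.
- The arm moves only by the tool drive_tool, never from a script. Its argument "rows" is a list of rows, each an object of numbers: "tx", "ty", "tz": the shift along the tool's x, y, z in mm; "yaw": the turn about the tool's z in degrees; "grip": the opening, from -1 (shut) to 1 (fully open). A call has 1 to 12 rows; each row shifts and turns the commanded pose from where the row before left it, along the tool's axes as they then stand; what a row does not reach is not made up. A row lasts 1/12 s, in which the tool goes at most 41.7 mm and 7.16 degrees, less where a joint would pass 70% of its speed; a pose out of reach is approached as far as the arm can. A call with a gripper value outside its range is refused whole. The fingers move at their own pace and stop on an object; the grip force is fixed at half the most. Time passes only in rows, so rows that do not move let the fingers close. It gives the time, the measured TCP pose, the force, the opening and the grip force at its end, in the units of the state.
- bot.observe(): the state, without advancing time (a new reading comes with each control period).
- bot.read_camera(name): name is "scene" or "top" or "wrist"; returns the picture (384x512x3 uint8, red, green, blue); there is no depth.
- bot.camera_model(name): a dict with "fx", "fy", "cx", "cy" (pixels), "position" and "orientation" of the camera in the world; the wrist camera has in their place "mount" (4x4, takes a point from camera to tool coordinates, whose origin is the TCP and whose axes are the flange's). Camera axes: x right, y up, looking along -z (the intrinsics and any distortion apply to the point x, -y, -z); pixel columns grow to the right and rows downward; lengths in mm; the calibration is good to about 2 mm. A picture is of the moment at which its call begins: read the wrist's pose just before it. camera_model takes no time and is no camera call.
- bot.finish_job(): hands the job in; it is judged then, once.
Trained networks look in the newest picture that a camera, given by its name, has taken for a name from the list of things; names that differ only in an ending like _2 or _b are one class to them, and where a whole thing is asked for, a point or a joint stands for the part that bears it (a point fixed in the world has none). Each returns a list of dicts, best first, with "p" (0 to 1); they miss things now and then, are a little off and sometimes report something else, mostly with a low value. They report only what shows in the picture. A call takes as long as a camera call. They do not tell look-alikes from the thing itself.
- bot.boxes_of(thing, camera): "box" ([left, top, right, bottom] in pixels, round what is visible of it).
- bot.regions_of(thing, camera): "mask" (384x512 bool, what is visible of it) and "box" ([left, top, right, bottom] in pixels, round what is visible of it).
- bot.place_of(thing, camera): "xy" ([column, row] in pixels: a listed point, or the origin of a listed thing).
The state is a dict: "t": time; "joint_positions": joint angles; "qd": joint speeds; "joint_torque": joint torques, N m; "ee_pos": TCP position; "eef_rot": TCP orientation; "force": force on the tool from outside, world axes, zero at the start; "moment": the same for the moment, N m; "grip_width": opening from 0.0 (shut) to 1.0 (fully open); "grasp_force": force on a finger pad.
Only numpy, scipy, OpenCV 4.12 (cv2) and the standard library are available. Lean on these libraries where they do the work, as an engineer would, in place of code of your own. Each camera call takes 0.05 s, during which the arm holds its last target. There are 200 camera calls.

### The job

Load the gap fixture: lower the large steel weight ring over the post of its upper plate until it lies flat on the plate, without dropping it, and let go of it. Then take the feeler gauge by its handle, lay the blade flat on the ledge and slide it straight in between the two plates until the upper plate rides on it and it drags snugly, stop with the blade's tip about under the post (never right through), and finish while still holding the handle there, with the ring still seated. Leave the other things on the bench alone.

Things in the scene. Friction and masses are not known exactly. Their poses are not given: they have to be found in the camera images.
- fixture: gap fixture fixed to the bench, place and yaw vary: white base 160 x 100 x 22 mm (x from -88 mm), on it a flat steel lower plate 142 x 76 mm (x -83 to +59), top 30 mm above the bench. Origin on the bench under the post axis, z up, +x = direction in which the blade goes in, mouth on the -x side. Two pillars, 10 mm thick, at x +52, y +-30 mm, tops 72 mm above the bench.
- mouth (a point): on the lower plate's top face at the upper plate's front edge (fixture x = -35 mm, 30 mm above the bench); the 48 mm of lower plate before it lie open as a ledge for the blade
- plate: upper plate, aluminium 8 mm thick, x -35 to +63, y +-35 mm, axes as the fixture's, origin mid-underside on the post axis. Moves only straight up (to 12 mm), 0.15 kg; at rest on a stop with its underside 32.5 mm above the bench, 2.5 mm over the lower plate. Its front edge has a lip flared up 26 degrees, out to x = -49 mm, where it is 7 mm higher.
- post_top (a point): centre of the top of the steel post on the upper plate: 14 mm diameter, 46 mm tall above the plate's top face (at rest its top is 86.5 mm above the bench), the last 6 mm tapering to 8 mm
- ring: weight ring, the largest of the round parts: plain steel, 56 mm outer diameter, 18 mm bore, 26 mm tall, about 0.45 kg (varies), lying flat on the bench. Origin at the centre of its underside, z up. Seated, its origin is 8 mm above the plate's origin.
- feeler: feeler gauge lying flat on the bench, 0.12 kg. Upright black handle 64 (x) x 14 (y) x 36 mm (z); origin at the centre of the handle's underside. Steel blade along +x from the handle's front (x = 32 mm) to the tip (x = 112 mm), 20 mm wide, 5 mm thick, underside level with the handle's, top of the last 20 mm sloping to 2 mm at the tip. Balance point about 13 mm ahead of the origin.
- tip (a point): middle of the blade's tip edge, on its underside, 112 mm along +x from the feeler's origin. Under the loaded plate the blade lifts it by about 2.5 mm and drags with roughly 5 to 15 N. With the tip under the post, 45 mm of blade show before the plate's front edge (31 mm before the lip).
- collar: bystander: small steel collar, 34 mm diameter, 10 mm bore (does not fit the post), 26 mm tall; origin under its centre
- puck: bystander: black resin sample disc, 36 mm diameter, 22 mm tall; origin under its centre
- puck2: bystander: grey resin sample disc, 36 mm diameter, 20 mm tall; origin under its centre
- jar: bystander: closed jar, 48 mm diameter, 70 mm tall; origin under its centre
- driver: bystander: screwdriver lying on the bench; origin under its middle
- mouse: bystander: black computer mouse on a thin rubber mat, 100 x 58 x 31 mm; origin under its centre
Not all that is in view belongs to the job. Several things have the shape of the fixture; the one meant has the colours described above.

How it is judged (in metres and radians):
On the way, in this order (a step that is already met when the one before it is completed fails the run):
1. the weight ring lies on the upper plate around the post, let go, the gap still empty (horizontal distance between ring and plate below 0.005 m and z of ring in the frame of plate between 0.005 and 0.011 m and angle between ring's own z axis and vertical below 0.1 rad and contact force between the fingers and ring below 0.2 N and z of plate in the frame of fixture below 0.0332 m), for 0.2 s.
2. the held blade is between the plates and lifts the loaded plate (horizontal distance between ring and plate below 0.005 m and z of ring in the frame of plate between 0.005 and 0.011 m and angle between ring's own z axis and vertical below 0.1 rad and contact force between the fingers and ring below 0.2 N and z of plate in the frame of fixture between 0.0338 and 0.037 m and contact force between plate and feeler above 1.5 N and y of tip in the frame of fixture between -0.012 and 0.012 m and angle between the x axis of feeler and the x axis of fixture, either way round below 0.14 rad and x of tip in the frame of fixture between -0.028 and 0.014 m and contact force between the fingers and feeler above 2 N), for 0.1 s.
At the end, for the whole second after the job is handed in: ring flat on the upper plate round the post, released; blade level on the lower plate, tip within 14 mm (along) and 12 mm (across) of the post axis, within 8 degrees of straight in, the plate 1.3 to 4.5 mm above its stop and pressing on it; all at rest, the fingers still gripping the feeler (horizontal distance between ring and plate below 0.005 m and z of ring in the frame of plate between 0.005 and 0.011 m and angle between each of ring, feeler's own z axis and vertical below 0.1 rad and contact force between the fingers and ring below 0.2 N and z of plate in the frame of fixture between 0.0338 and 0.037 m and contact force between plate and feeler above 1.5 N and y of tip in the frame of fixture between -0.012 and 0.012 m and angle between the x axis of feeler and the x axis of fixture, either way round below 0.14 rad and x of tip in the frame of fixture between -0.014 and 0.014 m and z of tip in the frame of fixture between 0.027 and 0.034 m and contact force between the fingers and feeler above 2 N and linear speed of feeler below 0.01 m/s and linear speed of ring below 0.02 m/s); the arm keeps its last pose, push and grip.
It fails at once if the ring is let go above the plate and drops (horizontal distance between ring and plate below 0.02 m and z of ring in the frame of plate above 0.016 m and contact force between the fingers and ring below 0.05 N).
It fails at once if the blade is pushed right through, its tip out at the far edge (x of tip in the frame of fixture above 0.062 m and z of plate in the frame of fixture above 0.0335 m and horizontal distance between tip and plate below 0.08 m).
It fails at once if another thing on the bench is moved by more than 25 mm (distance of any of collar, puck, puck2, jar, driver, mouse from where it was at the start of the episode above 0.025 m).
It also fails if it takes over 61 s, if anything falls off the work surface, if the arm or the gripper's body presses on something with over 40 N, if the wrist force passes 120 N, or if a joint passes its speed limit or range.

## Working session

There is one attempt and no reset: what is moved stays moved. The work goes in short steps, Python scripts to look and compute and a tool call to move; the robot and the scene stay as the last step left them, time stands still between calls to the robot, and variables do not carry over. Pictures are saved under pics/ and viewed, at most 10 in all, crops included, and the job is handed in when it is done.

Besides the shell and the picture viewer there is one more tool, called after "Emit:" as name([rows], argument=value, ...), one row to a line, values as JSON. drive_tool: Moves the arm, as the interface text tells. Its arguments: {"type":"object","properties":{"rows":{"type":"array","items":{"type":"object","properties":{"tx":{"type":"number"},"ty":{"type":"number"},"tz":{"type":"number"},"yaw":{"type":"number"},"grip":{"type":"number"}}}}},"required":["rows"]}

```bash
mkdir -p pics; ls
cat > h.py <<'E'
import numpy as np, cv2
from cell import bot
def save(n,f,crop=None,s=1):
    im=bot.read_camera(n)
    if crop: im=im[crop[1]:crop[3],crop[0]:crop[2]]
    if s!=1: im=cv2.resize(im,None,fx=s,fy=s,interpolation=cv2.INTER_CUBIC)
    cv2.imwrite('pics/'+f,im[:,:,::-1])
def cam(n):
    m=bot.camera_model(n)
    if 'mount' in m:
        o=bot.observe(); T=np.eye(4); T[:3,:3]=o['eef_rot']; T[:3,3]=o['ee_pos']
        M=T@np.array(m['mount']); return m,M[:3,3],M[:3,:3]
    return m,np.array(m['position']),np.array(m['orientation'])
def ray(n,px,z):
    m,p,R=cam(n)
    K=np.array([[m['fx'],0,m['cx']],[0,m['fy'],m['cy']],[0,0,1.]])
    d=np.array(m.get('distortion',m.get('dist',[0,0,0,0,0])),float)
    u=cv2.undistortPoints(np.array([[px]],float),K,d)[0,0]
    v=R@np.array([u[0],-u[1],-1]); return p+v*(z-p[2])/v[2]
def proj(n,P):
    m,p,R=cam(n); c=R.T@(np.array(P,float)-p)
    d=np.array(m.get('distortion',m.get('dist',[0,0,0,0,0])),float)
    K=np.array([[m['fx'],0,m['cx']],[0,m['fy'],m['cy']],[0,0,1.]])
    return cv2.projectPoints(np.array([[c[0],-c[1],-c[2]]]),np.zeros(3),np.zeros(3),K,d)[0].ravel()
E
python3 - <<'E'
from h import *
for n in['scene','top','wrist']:print(n,{k:(np.round(v,3).tolist() if not isinstance(v,str) else v) for k,v in bot.camera_model(n).items()})
o=bot.observe();print(np.round(o['eef_rot'],2),o['grip_width'],o['force'],o['t'])
a=bot.read_camera('top');b=bot.read_camera('scene')
cv2.imwrite('pics/a.png',cv2.resize(a,(800,600),interpolation=cv2.INTER_CUBIC)[:,:,::-1])
cv2.imwrite('pics/b.png',b[:,:,::-1])
for n in['top','scene']:
  for t in['ring','collar','feeler','fixture','mouth','post_top','tip','puck','jar','driver','mouse']:
    try:
      print(n,t,[(np.round(r['xy']).tolist(),round(r['p'],2)) for r in bot.place_of(t,n)[:4]])
    except Exception as e: print(n,t,e)
print(bot.observe()['t'])
E
```

```text
pics
scene {'fx': 466.978, 'fy': 466.978, 'cx': 252.314, 'cy': 195.718, 'position': [1250.732, -405.359, 945.262], 'orientation': [[0.52, -0.641, 0.565], [0.854, 0.375, -0.36], [0.019, 0.67, 0.742]]}
top {'fx': 420.745, 'fy': 420.745, 'cx': 253.71, 'cy': 184.114, 'position': [339.399, 51.065, 1306.91], 'orientation': [[-0.016, 0.98, -0.196], [-1.0, -0.016, 0.003], [-0.0, 0.196, 0.981]]}
wrist {'fx': 322.894, 'fy': 322.894, 'cx': 254.882, 'cy': 194.936, 'mount': [[-0.0, 0.956, 0.294, 76.744], [1.0, 0.0, -0.001, 0.653], [-0.001, 0.294, -0.956, -126.907], [0.0, 0.0, 0.0, 1.0]]}
[[ 0.9   0.44 -0.  ]
 [ 0.44 -0.9   0.  ]
 [-0.   -0.   -1.  ]] 1.0049131399863496 [ 0.9696757  -0.71829254 -0.18203864] 0.0
top ring [([353.0, 228.0], 0.58), ([127.0, 172.0], 0.18)]
top collar [([382.0, 203.0], 0.68)]
top feeler [([288.0, 188.0], 0.69), ([286.0, 221.0], 0.52)]
top fixture [([216.0, 188.0], 0.74)]
top mouth []
top post_top [([213.0, 183.0], 0.77)]
top tip [([291.0, 188.0], 0.79), ([352.0, 180.0], 0.6)]
top puck [([352.0, 180.0], 0.65), ([279.0, 143.0], 0.58), ([286.0, 223.0], 0.19)]
top jar [([214.0, 120.0], 0.69)]
top driver [([343.0, 140.0], 0.57)]
top mouse [([126.0, 174.0], 0.58)]
scene ring [([130.0, 223.0], 0.85)]
scene collar [([107.0, 260.0], 0.73), ([388.0, 167.0], 0.72)]
scene feeler [([206.0, 198.0], 0.67)]
scene fixture [([268.0, 149.0], 0.82), ([297.0, 197.0], 0.55), ([300.0, 174.0], 0.37)]
scene mouth [([259.0, 150.0], 0.96), ([294.0, 196.0], 0.71), ([300.0, 174.0], 0.44)]
scene post_top [([270.0, 124.0], 0.93), ([303.0, 178.0], 0.84), ([158.0, 260.0], 0.26)]
scene tip [([222.0, 225.0], 0.58)]
scene puck [([263.0, 268.0], 0.74), ([158.0, 258.0], 0.63)]
scene jar [([350.0, 252.0], 0.84)]
scene driver [([189.0, 305.0], 0.61)]
scene mouse [([391.0, 165.0], 0.98), ([204.0, 197.0], 0.16)]
1.2
```

View pics/a.png

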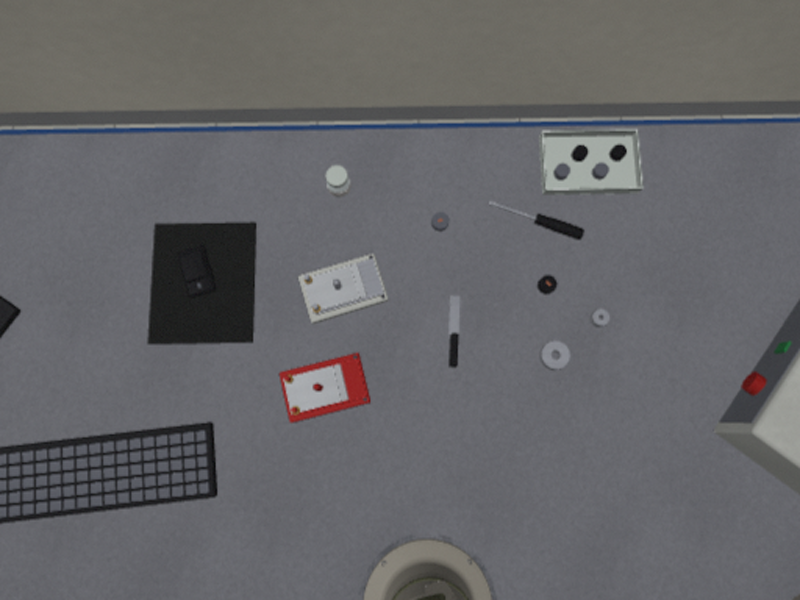

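View pics/b.png

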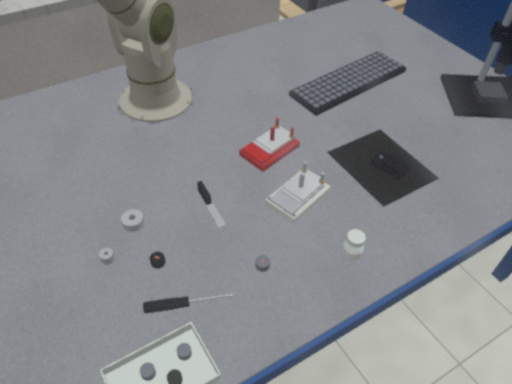

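In the top picture (800x600 scale), the two fixture shapes are the red one at (325,388) and the white one at (342,288). The white base with steel post matches the description. The round parts are the ring at (556,355), which is the largest, the collar at (600,317), and the pucks at (547,284) and (440,221). The feeler is at (454,330), with its tip pointing up in the image. Next I measure and confirm with a crop.

Run:
```python
from h import *
im=bot.read_camera('top')
cv2.imwrite('pics/c.png',cv2.resize(im[140:260,180:400],None,fx=3.6,fy=3.6,interpolation=cv2.INTER_CUBIC)[:,:,::-1])
for n,t,px,z in [('top','post',(213,183),86.5),('scene','post',(303,178),86.5),('top','ring',(353,228),0),('scene','ring',(130,223),0),('scene','feeler',(206,198),0),('scene','tip',(222,225),0),('top','feeltip',(291,189.5),0),('top','handle_end',(290,234),36)]:
  print(n,t,ray(n,px,z).round(1))
for n in ['top','scene']:
  for t in['ring','feeler','fixture','plate']:
    for r in bot.regions_of(t,n)[:3]:
      mk=r['mask'].astype(np.uint8); c=max(cv2.findContours(mk,0,2)[0],key=cv2.contourArea)
      (cx,cy),wh,a=cv2.minAreaRect(c)
      b=cv2.boxPoints(((cx,cy),wh,a)); z={'ring':26,'feeler':5,'fixture':22,'plate':40}[t]
      print(n,t,round(r['p'],2),(round(cx,1),round(cy,1)),np.round(wh,1),'c',ray(n,(cx,cy),z).round(1)[:2],'corners',[ray(n,p,z)[:2].round().tolist() for p in b])
```

```text
top post [588.8 167.8  86.5]
scene post [610.9 156.1  86.5]
top ring [ 456.9 -258.7    0. ]
scene ring [ 453.6 -267.3    0. ]
scene feeler [475.5 -59.    0. ]
scene tip [579.1 -66.6   0. ]
top feeltip [581.5 -70.4   0. ]
top handle_end [438.7 -59.5  36. ]
top ring 0.65 (354.5, 227.0) [18. 19.] c [ 457.5 -257.2] corners [[485.0, -230.0], [485.0, -288.0], [430.0, -284.0], [431.0, -227.0]]
top feeler 0.49 (290.5, 212.0) [44.  7.] c [509.4 -66. ] corners [[579.0, -57.0], [579.0, -79.0], [441.0, -74.0], [441.0, -53.0]]
top fixture 0.87 (218.7, 184.6) [33.2 52.2] c [596.6 156.2] corners [[622.0, 250.0], [673.0, 95.0], [571.0, 63.0], [522.0, 216.0]]
top fixture 0.67 (207.1, 247.9) [34.2 54. ] c [402.  191.2] corners [[435.0, 283.0], [470.0, 123.0], [369.0, 100.0], [335.0, 258.0]]
top fixture 0.53 (213.6, 183.8) [23.4 36.7] c [599.4 172.1] corners [[617.0, 238.0], [653.0, 129.0], [582.0, 107.0], [547.0, 214.0]]
top plate 0.7 (201.8, 248.6) [24.3 38.6] c [399.5 205.2] corners [[422.0, 270.0], [448.0, 158.0], [378.0, 141.0], [352.0, 251.0]]
top plate 0.39 (382.8, 203.2) [ 9.9 12. ] c [ 527.  -
[... 448 characters left out ...]
0], [585.0, -59.0], [587.0, -83.0]]
scene fixture 0.94 (270.2, 146.7) [36.  58.9] c [409.  189.5] corners [[376.0, 92.0], [298.0, 304.0], [443.0, 289.0], [505.0, 90.0]]
scene fixture 0.68 (299.2, 193.0) [38.4 63.4] c [603.6 156.9] corners [[578.0, 58.0], [503.0, 262.0], [630.0, 259.0], [691.0, 65.0]]
scene fixture 0.55 (210.2, 203.9) [51.9  9.5] c [517.6 -67.3] corners [[429.0, -71.0], [426.0, -43.0], [600.0, -64.0], [601.0, -89.0]]
scene plate 0.75 (302.0, 185.0) [26. 39.] c [596.1 169. ] corners [[576.0, 108.0], [532.0, 233.0], [616.0, 231.0], [655.0, 110.0]]
scene plate 0.59 (273.3, 138.9) [21.6 33. ] c [401.4 204.3] corners [[379.0, 150.0], [338.0, 268.0], [424.0, 259.0], [459.0, 145.0]]
```

View pics/c.png

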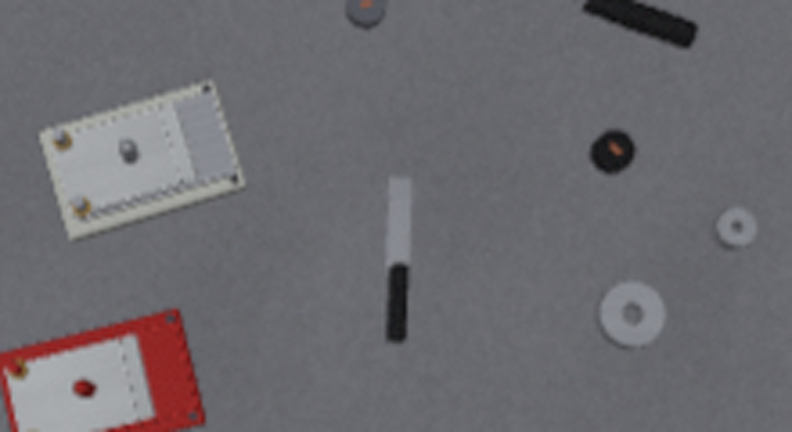

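White fixture confirmed: its steel post is at (129,152) in the crop, and the ledge is on the right, so the blade goes in toward world +y (yaw about 108°). The ring is at (633,313) and the feeler at (398,260). Now I move above the ring.

```bash
cat >> h.py <<'E'
def to(x,y,z,ya=None):
    o=bot.observe(); R=np.array(o['eef_rot']); p=np.array(o['ee_pos'])
    a=np.degrees(np.arctan2(R[1,1],R[0,1]))
    print('t',round(o['t'],2),'p',p.round(1),'tooly deg',a.round(2),'tool shift',(R.T@(np.array([x,y,z])-p)).round(1),'yaw',None if ya is None else round((a-ya+180)%360-180,1),'w',round(o['grip_width'],2),'gf',o['grasp_force'],'F',np.round(o['force'],1))
E
python3 -c "
from h import *
to(457,-258,160,18)"
```

```text
t 1.65 p [ 322.4 -649.4  245.2] tooly deg -63.6 tool shift [ 294.6 -290.7   85.3] yaw -81.6 w 1.0 gf 0.0 F [ 0.3 -0.1 -0.5]
```

Emit:
drive_tool([
  {"tx": 24.5,"ty": -24.2,"tz": 7.1,"grip": 1},
  {"tx": 24.5,"ty": -24.2,"tz": 7.1,"grip": 1},
  {"tx": 24.5,"ty": -24.2,"tz": 7.1,"grip": 1},
  {"tx": 24.5,"ty": -24.2,"tz": 7.1,"grip": 1},
  {"tx": 24.5,"ty": -24.2,"tz": 7.1,"grip": 1},
  {"tx": 24.5,"ty": -24.2,"tz": 7.1,"grip": 1},
  {"tx": 24.5,"ty": -24.2,"tz": 7.1,"grip": 1},
  {"tx": 24.5,"ty": -24.2,"tz": 7.1,"grip": 1},
  {"tx": 24.5,"ty": -24.2,"tz": 7.1,"grip": 1},
  {"tx": 24.5,"ty": -24.2,"tz": 7.1,"grip": 1},
  {"tx": 24.5,"ty": -24.2,"tz": 7.1,"grip": 1},
  {"tx": 24.5,"ty": -24.2,"tz": 7.1,"grip": 1},
])

```text
invalid input at $.rows[0]: expected keys tx, ty, tz, yaw, grip
```

Emit:
drive_tool([
  {"yaw": -6.8,"grip": 1},
  {"yaw": -6.8,"grip": 1},
  {"yaw": -6.8,"grip": 1},
  {"yaw": -6.8,"grip": 1},
  {"yaw": -6.8,"grip": 1},
  {"yaw": -6.8,"grip": 1},
  {"yaw": -6.8,"grip": 1},
  {"yaw": -6.8,"grip": 1},
  {"yaw": -6.8,"grip": 1},
  {"yaw": -6.8,"grip": 1},
  {"yaw": -6.8,"grip": 1},
  {"yaw": -6.8,"grip": 1},
])

```text
invalid input at $.rows[0]: expected keys tx, ty, tz, yaw, grip
```

```bash
cat >> h.py <<'E'
def ringfit(z=26):
    im=bot.read_camera('wrist')
    for r in bot.regions_of('ring','wrist')[:2]:
        c=max(cv2.findContours(r['mask'].astype(np.uint8),0,2)[0],key=cv2.contourArea)
        c=cv2.convexHull(c).reshape(-1,2).astype(float)
        P=np.array([ray('wrist',p,z)[:2] for p in c]);q,rad=cv2.minEnclosingCircle(P.astype(np.float32))
        print('ring',round(r['p'],2),np.round(r['box']),'enclosing@top',np.round(q,1),round(rad,1))
    print('place',[(np.round(r['xy'],1),round(r['p'],2),ray('wrist',r['xy'],0).round(1)) for r in bot.place_of('ring','wrist')[:2]])
    return im
E
python3 -c "
from h import *
im=ringfit()
cv2.imwrite('pics/d.png',im[:,:,::-1])
g=cv2.cvtColor(im,7)
to(457,-258,160,18)"
```

```text
place []
t 1.8 p [ 322.4 -649.4  245.3] tooly deg -63.6 tool shift [ 294.6 -290.7   85.2] yaw -81.6 w 1.0 gf 0.0 F [-0.2 -0.9 -0.9]
```

View pics/d.png

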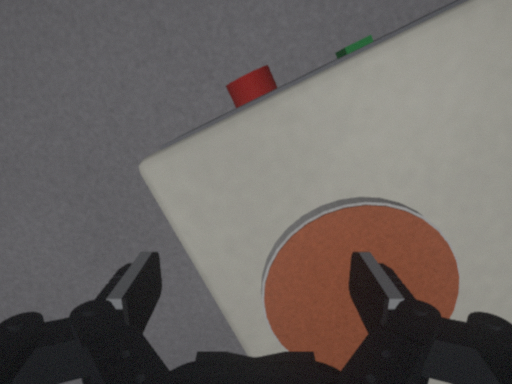

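All keys are needed, and that view shows the arm standing over the control box (red button at (250,88)). I'll move level first and go down later.

Emit:
drive_tool([
  {"tx": 24.5,"ty": -24.2,"tz": 0,"yaw": 0,"grip": 1},
  {"tx": 24.5,"ty": -24.2,"tz": 0,"yaw": 0,"grip": 1},
  {"tx": 24.5,"ty": -24.2,"tz": 0,"yaw": 0,"grip": 1},
  {"tx": 24.5,"ty": -24.2,"tz": 0,"yaw": 0,"grip": 1},
  {"tx": 24.5,"ty": -24.2,"tz": 0,"yaw": 0,"grip": 1},
  {"tx": 24.5,"ty": -24.2,"tz": 0,"yaw": 0,"grip": 1},
  {"tx": 24.5,"ty": -24.2,"tz": 0,"yaw": 0,"grip": 1},
  {"tx": 24.5,"ty": -24.2,"tz": 0,"yaw": 0,"grip": 1},
  {"tx": 24.5,"ty": -24.2,"tz": 0,"yaw": 0,"grip": 1},
  {"tx": 24.5,"ty": -24.2,"tz": 0,"yaw": 0,"grip": 1},
  {"tx": 24.5,"ty": -24.2,"tz": 0,"yaw": 0,"grip": 1},
  {"tx": 24.5,"ty": -24.2,"tz": 0,"yaw": 0,"grip": 1},
])

```text
t: 2.8
ee_pos: [456.9, -257.0, 245.5]
eef_rot: [[0.896, 0.445, 0.001], [0.445, -0.896, -0.0], [0.0, 0.0, -1.0]]
force: [0.3, -0.4, -0.2]
grip_width: 1.0
grasp_force: 0.0
```

Emit:
drive_tool([
  {"tx": 0,"ty": 0,"tz": 7.1,"yaw": -6.8,"grip": 1},
  {"tx": 0,"ty": 0,"tz": 7.1,"yaw": -6.8,"grip": 1},
  {"tx": 0,"ty": 0,"tz": 7.1,"yaw": -6.8,"grip": 1},
  {"tx": 0,"ty": 0,"tz": 7.1,"yaw": -6.8,"grip": 1},
  {"tx": 0,"ty": 0,"tz": 7.1,"yaw": -6.8,"grip": 1},
  {"tx": 0,"ty": 0,"tz": 7.1,"yaw": -6.8,"grip": 1},
  {"tx": 0,"ty": 0,"tz": 7.1,"yaw": -6.8,"grip": 1},
  {"tx": 0,"ty": 0,"tz": 7.1,"yaw": -6.8,"grip": 1},
  {"tx": 0,"ty": 0,"tz": 7.1,"yaw": -6.8,"grip": 1},
  {"tx": 0,"ty": 0,"tz": 7.1,"yaw": -6.8,"grip": 1},
  {"tx": 0,"ty": 0,"tz": 7.1,"yaw": -6.8,"grip": 1},
  {"tx": 0,"ty": 0,"tz": 7.1,"yaw": -6.8,"grip": 1},
])

```text
t: 3.8
ee_pos: [456.8, -258.7, 159.9]
eef_rot: [[-0.315, 0.949, 0.001], [0.949, 0.315, -0.0], [-0.0, 0.0, -1.0]]
force: [-0.3, -0.6, -0.1]
grip_width: 0.996
grasp_force: 0.0
```

```bash
python3 -c "
from h import *
im=ringfit()
cv2.imwrite('pics/e.png',im[:,:,::-1])
to(457,-258,160,18)"
```

```text
ring 0.76 [223. 156. 292. 222.] enclosing@top [ 458.5 -257.3] 29.1
place [(array([254.7, 183.9]), 0.84, array([ 458.8, -261. ,    0. ]))]
t 3.95 p [ 456.3 -258.7  159.8] tooly deg 17.81 tool shift [ 0.4  0.8 -0.2] yaw -0.2 w 1.0 gf 0.0 F [0.2 0.2 1.2]
```

View pics/e.png

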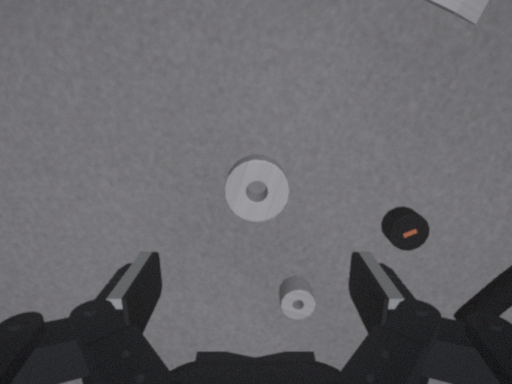

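The ring is at (257,190), with the collar at (297,300) and a puck at (405,228), both clear of the fingers' path.

```bash
python3 -c "
from h import *
print(ray('wrist',(257,190.5),26))
to(457.5,-259,15,18)"
```

```text
[ 460.30179546 -259.16557067   26.        ]
t 3.95 p [ 456.3 -258.7  159.8] tooly deg 17.81 tool shift [ -0.8   1.1 144.8] yaw -0.2 w 1.0 gf 0.0 F [0.2 0.2 1.2]
```

Emit:
drive_tool([
  {"tx": -1.2,"ty": 2.9,"tz": 25,"yaw": 0,"grip": 1},
  {"tx": 0,"ty": 0,"tz": 30,"yaw": 0,"grip": 1},
  {"tx": 0,"ty": 0,"tz": 30,"yaw": 0,"grip": 1},
  {"tx": 0,"ty": 0,"tz": 25,"yaw": 0,"grip": 1},
  {"tx": 0,"ty": 0,"tz": 15,"yaw": 0,"grip": 1},
  {"tx": 0,"ty": 0,"tz": 12,"yaw": 0,"grip": 1},
  {"tx": 0,"ty": 0,"tz": 7.5,"yaw": 0,"grip": 1},
  {"tx": 0,"ty": 0,"tz": 0,"yaw": 0,"grip": 1},
])

```text
t: 4.62
ee_pos: [459.7, -258.6, 14.7]
eef_rot: [[-0.307, 0.952, -0.001], [0.952, 0.307, -0.0], [0.0, -0.001, -1.0]]
force: [-0.4, -0.1, 1.0]
grip_width: 1.0
grasp_force: 0.0
```

Emit:
drive_tool([
  {"tx": 0,"ty": 0,"tz": 0,"yaw": 0,"grip": -1},
  {"tx": 0,"ty": 0,"tz": 0,"yaw": 0,"grip": -1},
  {"tx": 0,"ty": 0,"tz": 0,"yaw": 0,"grip": -1},
  {"tx": 0,"ty": 0,"tz": 0,"yaw": 0,"grip": -1},
  {"tx": 0,"ty": 0,"tz": 0,"yaw": 0,"grip": -1},
  {"tx": 0,"ty": 0,"tz": 0,"yaw": 0,"grip": -1},
  {"tx": 0,"ty": 0,"tz": 0,"yaw": 0,"grip": -1},
  {"tx": 0,"ty": 0,"tz": 0,"yaw": 0,"grip": -1},
])

```text
t: 5.28
ee_pos: [459.6, -259.2, 17.1]
eef_rot: [[-0.308, 0.951, 0.001], [0.951, 0.308, -0.001], [-0.001, 0.001, -1.0]]
force: [-2.9, 1.3, 10.2]
grip_width: 0.641
grasp_force: 61.0
```

Emit:
drive_tool([
  {"tx": 0,"ty": 0,"tz": -5,"yaw": 0,"grip": -1},
  {"tx": 0,"ty": 0,"tz": -20,"yaw": 0,"grip": -1},
  {"tx": 0,"ty": 0,"tz": -25,"yaw": 0,"grip": -1},
  {"tx": 0,"ty": 0,"tz": -30,"yaw": 0,"grip": -1},
  {"tx": 0,"ty": 0,"tz": -30,"yaw": 0,"grip": -1},
  {"tx": 0,"ty": 0,"tz": -30,"yaw": 0,"grip": -1},
  {"tx": 0,"ty": 0,"tz": -5,"yaw": 0,"grip": -1},
])

```text
t: 5.87
ee_pos: [461.0, -259.5, 165.3]
eef_rot: [[-0.308, 0.951, 0.005], [0.951, 0.308, -0.003], [-0.004, 0.004, -1.0]]
force: [1.3, -0.2, -4.1]
grip_width: 0.639
grasp_force: 65.3
```

```bash
python3 -c "
from h import *
to(600,163,160,18)
im=bot.read_camera('wrist')
for r in bot.regions_of('ring','wrist')[:2]: print(r['p'],r['box'])
cv2.imwrite('pics/f.png',im[:,:,::-1])
"
```

```text
t 5.87 p [ 461.  -259.5  165.3] tooly deg 17.94 tool shift [359.2 262.4   4.9] yaw -0.1 w 0.64 gf 65.32105565071106 F [ 1.3 -0.2 -4.1]
0.59 [190.7, 203.9, 319.5, 337.4]
```

View pics/f.png

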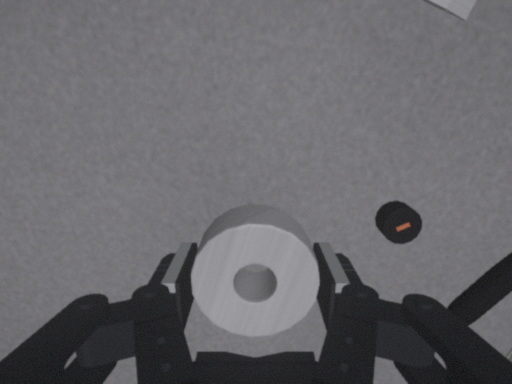

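The ring is gripped flat between the pads, with the bore at (255,283). I carry it to 80 mm short of the post so the wrist camera sees the post.

Emit:
drive_tool([
  {"tx": 12,"ty": 11,"tz": 0,"yaw": 0,"grip": -1},
  {"tx": 25,"ty": 24,"tz": 0,"yaw": 0,"grip": -1},
  {"tx": 25,"ty": 24,"tz": 0,"yaw": 0,"grip": -1},
  {"tx": 25,"ty": 24,"tz": 0,"yaw": 0,"grip": -1},
  {"tx": 25,"ty": 24,"tz": 0,"yaw": 0,"grip": -1},
  {"tx": 25,"ty": 24,"tz": 0,"yaw": 0,"grip": -1},
  {"tx": 25,"ty": 24,"tz": 0,"yaw": 0,"grip": -1},
  {"tx": 25,"ty": 24,"tz": 0,"yaw": 0,"grip": -1},
  {"tx": 25,"ty": 24,"tz": 0,"yaw": 0,"grip": -1},
  {"tx": 25,"ty": 24,"tz": 0,"yaw": 0,"grip": -1},
  {"tx": 25,"ty": 24,"tz": 0,"yaw": 0,"grip": -1},
  {"tx": 18,"ty": 11,"tz": 0,"yaw": 0,"grip": -1},
])

```text
t: 6.97
ee_pos: [623.2, 92.5, 158.3]
eef_rot: [[-0.311, 0.95, -0.001], [0.95, 0.311, 0.001], [0.002, -0.001, -1.0]]
force: [0.5, 0.0, -5.3]
grip_width: 0.639
grasp_force: 65.2
```

Emit:
drive_tool([
  {"tx": 0,"ty": 0,"tz": 0,"yaw": 0,"grip": -1},
  {"tx": 0,"ty": 0,"tz": 0,"yaw": 0,"grip": -1},
  {"tx": 0,"ty": 0,"tz": 0,"yaw": 0,"grip": -1},
])

```text
t: 7.22
ee_pos: [621.1, 87.6, 158.6]
eef_rot: [[-0.309, 0.951, -0.003], [0.951, 0.309, -0.002], [-0.0, -0.004, -1.0]]
force: [-0.5, -0.5, -4.6]
grip_width: 0.634
grasp_force: 65.3
```

```bash
python3 -c "
from h import *
to(600,163,160,18)
im=bot.read_camera('wrist')
for t,z in [('post_top',86.5),('mouth',30),('fixture',0),('plate',32.5)]:
  print(t,[(np.round(r['xy'],1),round(r['p'],2),ray('wrist',r['xy'],z).round(1)) for r in bot.place_of(t,'wrist')[:2]])
for t in ['fixture','plate','ring']:
  for r in bot.regions_of(t,'wrist')[:1]: print(t,r['p'],np.round(r['box']))
cv2.imwrite('pics/g.png',im[:,:,::-1])
m,p,R=cam('wrist');o=bot.observe();q=ray('wrist',(255,283.5),o['ee_pos'][2]+9);print('ring in tool',(np.array(o['eef_rot']).T@(q-o['ee_pos'])).round(1))
"
```

```text
t 7.22 p [621.1  87.6 158.6] tooly deg 18.0 tool shift [78.3  3.2 -1.5] yaw 0.0 w 0.63 gf 65.25166153907776 F [-0.5 -0.5 -4.6]
post_top [(array([256.4,  90.7]), 0.94, array([600.3, 161.1,  86.5]))]
mouth [(array([258.4, 137.2]), 0.82, array([612.8, 129.2,  30. ])), (array([6.8, 2.3]), 0.8, array([415.3, 164.2,  30. ]))]
fixture [(array([253.7,  96.4]), 0.96, array([600. , 157.4,   0. ]))]
plate [(array([254.1,  91.6]), 0.83, array([599.5, 161.2,  32.5])), (array([257. , 135.2]), 0.33, array([611.7, 131. ,  32.5]))]
fixture 0.86 [ 1.  0. 97. 90.]
plate 0.84 [201.   0. 316. 160.]
ring 0.78 [188. 206. 319. 338.]
ring in tool [-0.4  1.9 -9. ]
```

View pics/g.png

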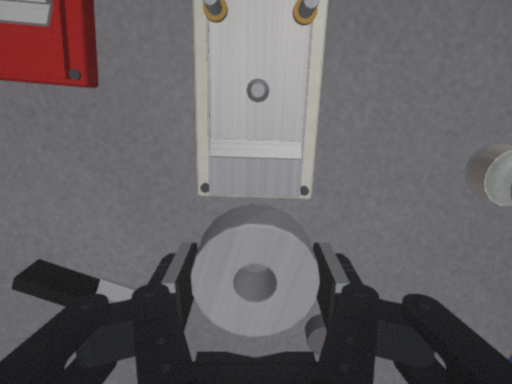

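The post top is at (258,90), the lip at row 148, and the ledge corners at (205,187) and (305,190). The ring's bore is at (255,283). I compute the ring-to-post shift in the tool frame, so calibration errors cancel.

```bash
cat >> h.py <<'E'
def tray(px,d):
    "pixel -> tool xy at tool depth d"
    m=bot.camera_model('wrist');M=np.array(m['mount'])
    v=M[:3,:3]@np.array([(px[0]-m['cx'])/m['fx'],-(px[1]-m['cy'])/m['fy'],-1])
    return (M[:3,3]+v*(d-M[2,3])/v[2])[:2].round(1)
E
python3 -c "
from h import *
z=158.6
print('post',tray((258,90),z-86.5),tray((256.4,90.7),z-86.5),'ring',tray((255,283.5),-9))
for px in [(197,198),(312,198),(193,0),(326,0),(204,198),(303,198),(210,0),(315,0)]: print(px,tray(px,z-(22 if px[0] in(197,312,193,326) else 30)))
for i in range(5):
  bot.read_camera('wrist');o=bot.observe();print(np.round(o['ee_pos'],1),np.round(o['eef_rot'],4)[2])
to(600,163,160,18)
"
```

```text
post [77.7  3.7] [77.3  2.8] ring [-0.4  1.9]
(197, 198) [ -9.3 -47.7]
(312, 198) [-9.3 50.8]
(193, 0) [140.3 -42.6]
(326, 0) [140.3  53.1]
(204, 198) [ -6.8 -40.4]
(303, 198) [-6.8 41.9]
(210, 0) [138.3 -29.4]
(315, 0) [138.3  43.9]
[622.4  88.  160.7] [-1.e-04  2.e-04 -1.e+00]
[622.4  88.2 160.7] [-1.e-04  2.e-04 -1.e+00]
[622.4  88.3 160.7] [-1.e-04  2.e-04 -1.e+00]
[622.4  88.4 160.7] [-0.e+00  1.e-04 -1.e+00]
[622.4  88.4 160.7] [-0.e+00  2.e-04 -1.e+00]
t 7.87 p [622.4  88.4 160.7] tooly deg 18.0 tool shift [77.9  1.8  0.6] yaw -0.0 w 0.64 gf 65.25500357151031 F [ 0.3  0.2 -4.7]
```

```bash
python3 -c "
from h import *
im=bot.read_camera('wrist');z=160.7
print('post',[(np.round(r['xy'],1),tray(r['xy'],z-86.5)) for r in bot.place_of('post_top','wrist')[:1]])
# post-top blob & bore centre refined
g=cv2.cvtColor(im,7)
for r in bot.regions_of('post_top','wrist')[:1]: print('postbox',np.round(r['box'],1))
for r in bot.regions_of('ring','wrist')[:1]:
  c=max(cv2.findContours(r['mask'].astype(np.uint8),0,2)[0],key=cv2.contourArea);b=np.round(r['box'],1);print('ringbox',b)
a=cv2.resize(im[60:120,220:290],None,fx=5,fy=5,interpolation=2); b=cv2.resize(im[250:310,220:290],None,fx=5,fy=5,interpolation=2)
cv2.imwrite('pics/h.png',np.hstack([a,b])[:,:,::-1])
print(np.round(bot.camera_model('wrist')['mount'],4))
"
```

```text
post [(array([255.2,  89.5]), array([78. ,  2.1]))]
postbox [ 1.4  3.  49.7 25.2]
ringbox [188.8 207.5 322.6 338.7]
[[-0.000000e+00  9.556000e-01  2.946000e-01  7.465590e+01]
 [ 1.000000e+00  2.000000e-04 -5.000000e-04  1.766300e+00]
 [-5.000000e-04  2.946000e-01 -9.556000e-01 -1.269055e+02]
 [ 0.000000e+00  0.000000e+00  0.000000e+00  1.000000e+00]]
```

View pics/h.png

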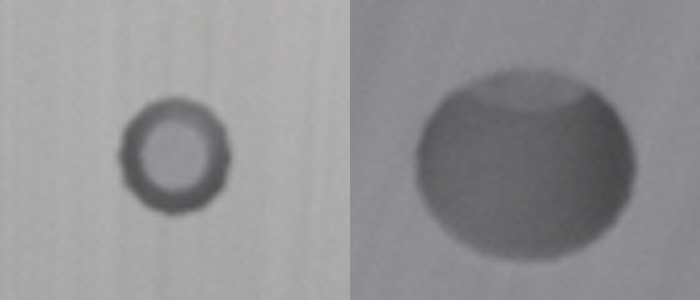

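Post top at (255,90.6), bore at (255.3,283): shift about +77.5 mm along tool x and 0 across.

Emit:
drive_tool([
  {"tx": 10,"ty": 0,"tz": 0,"yaw": 0,"grip": -1},
  {"tx": 18,"ty": 0,"tz": 0,"yaw": 0,"grip": -1},
  {"tx": 20,"ty": 0,"tz": 0,"yaw": 0,"grip": -1},
  {"tx": 18,"ty": 0,"tz": 0,"yaw": 0,"grip": -1},
  {"tx": 11.5,"ty": 0,"tz": 10,"yaw": 1.5,"grip": -1},
  {"tx": 0,"ty": 0,"tz": 20,"yaw": 0,"grip": -1},
  {"tx": 0,"ty": 0,"tz": 16,"yaw": 0,"grip": -1},
  {"tx": 0,"ty": 0,"tz": 6,"yaw": 0,"grip": -1},
  {"tx": 0,"ty": 0,"tz": 0,"yaw": 0,"grip": -1},
  {"tx": 0,"ty": 0,"tz": 0,"yaw": 0,"grip": -1},
  {"tx": 0,"ty": 0,"tz": 0,"yaw": 0,"grip": -1},
])

```text
t: 8.98
ee_pos: [598.9, 162.5, 109.4]
eef_rot: [[-0.284, 0.959, 0.001], [0.959, 0.284, 0.0], [0.0, 0.001, -1.0]]
force: [-0.5, -0.4, -4.7]
grip_width: 0.642
grasp_force: 65.1
```

Emit:
drive_tool([
  {"tx": 0,"ty": 0,"tz": 3,"yaw": 0,"grip": -1},
  {"tx": 0,"ty": 0,"tz": 3,"yaw": 0,"grip": -1},
  {"tx": 0,"ty": 0,"tz": 3,"yaw": 0,"grip": -1},
  {"tx": 0,"ty": 0,"tz": 0,"yaw": 0,"grip": -1},
])

```text
t: 9.32
ee_pos: [598.2, 161.9, 99.1]
eef_rot: [[-0.284, 0.959, -0.001], [0.959, 0.284, -0.0], [-0.0, -0.001, -1.0]]
force: [-0.1, 0.3, -4.0]
grip_width: 0.638
grasp_force: 65.2
```

Emit:
drive_tool([
  {"tx": 0,"ty": 0,"tz": 3,"yaw": 0,"grip": -1},
  {"tx": 0,"ty": 0,"tz": 3,"yaw": 0,"grip": -1},
  {"tx": 0,"ty": 0,"tz": 3,"yaw": 0,"grip": -1},
  {"tx": 0,"ty": 0,"tz": 0,"yaw": 0,"grip": -1},
])

```text
t: 9.65
ee_pos: [598.0, 162.1, 89.8]
eef_rot: [[-0.284, 0.959, -0.001], [0.959, 0.284, -0.0], [-0.0, -0.001, -1.0]]
force: [-0.1, 0.2, -4.8]
grip_width: 0.635
grasp_force: 65.2
```

Emit:
drive_tool([
  {"tx": 0,"ty": 0,"tz": 4,"yaw": 0,"grip": -1},
  {"tx": 0,"ty": 0,"tz": 4,"yaw": 0,"grip": -1},
  {"tx": 0,"ty": 0,"tz": 4,"yaw": 0,"grip": -1},
  {"tx": 0,"ty": 0,"tz": 0,"yaw": 0,"grip": -1},
])

```text
t: 9.98
ee_pos: [597.9, 162.0, 77.6]
eef_rot: [[-0.284, 0.959, -0.001], [0.959, 0.284, -0.0], [-0.0, -0.001, -1.0]]
force: [-0.5, 0.2, -5.5]
grip_width: 0.636
grasp_force: 65.2
```

Emit:
drive_tool([
  {"tx": 0,"ty": 0,"tz": 4,"yaw": 0,"grip": -1},
  {"tx": 0,"ty": 0,"tz": 4,"yaw": 0,"grip": -1},
  {"tx": 0,"ty": 0,"tz": 4,"yaw": 0,"grip": -1},
  {"tx": 0,"ty": 0,"tz": 2,"yaw": 0,"grip": -1},
  {"tx": 0,"ty": 0,"tz": 0,"yaw": 0,"grip": -1},
])

```text
t: 10.4
ee_pos: [598.1, 162.1, 63.9]
eef_rot: [[-0.284, 0.959, -0.001], [0.959, 0.284, -0.0], [-0.0, -0.001, -1.0]]
force: [-0.1, -0.8, -4.6]
grip_width: 0.638
grasp_force: 65.3
```

Emit:
drive_tool([
  {"tx": 0,"ty": 0,"tz": 1.5,"yaw": 0,"grip": -1},
  {"tx": 0,"ty": 0,"tz": 1.5,"yaw": 0,"grip": -1},
  {"tx": 0,"ty": 0,"tz": 1,"yaw": 0,"grip": -1},
  {"tx": 0,"ty": 0,"tz": 0,"yaw": 0,"grip": -1},
])

```text
t: 10.73
ee_pos: [598.3, 162.2, 60.4]
eef_rot: [[-0.284, 0.959, -0.0], [0.959, 0.284, -0.0], [-0.0, -0.0, -1.0]]
force: [-0.5, 0.5, -4.0]
grip_width: 0.638
grasp_force: 65.3
```

Emit:
drive_tool([
  {"tx": 0,"ty": 0,"tz": 1,"yaw": 0,"grip": -1},
  {"tx": 0,"ty": 0,"tz": 1,"yaw": 0,"grip": -1},
  {"tx": 0,"ty": 0,"tz": 0.6,"yaw": 0,"grip": -1},
  {"tx": 0,"ty": 0,"tz": 0,"yaw": 0,"grip": -1},
])

```text
t: 11.07
ee_pos: [598.4, 162.2, 57.9]
eef_rot: [[-0.284, 0.959, -0.0], [0.959, 0.284, -0.0], [-0.0, -0.0, -1.0]]
force: [0.4, -0.7, -4.0]
grip_width: 0.64
grasp_force: 65.3
```

Emit:
drive_tool([
  {"tx": 0,"ty": 0,"tz": 0.7,"yaw": 0,"grip": -1},
  {"tx": 0,"ty": 0,"tz": 0.7,"yaw": 0,"grip": -1},
  {"tx": 0,"ty": 0,"tz": 0,"yaw": 0,"grip": -1},
])

```text
t: 11.32
ee_pos: [598.4, 162.2, 57.7]
eef_rot: [[-0.284, 0.959, 0.001], [0.959, 0.284, -0.0], [-0.0, 0.001, -1.0]]
force: [-3.8, -0.8, 8.7]
grip_width: 0.637
grasp_force: 66.5
```

Contact is at z 57.7, against 57.5 expected. Release, then rise straight up.

Emit:
drive_tool([
  {"tx": 0,"ty": 0,"tz": 0,"yaw": 0,"grip": 0.6},
  {"tx": 0,"ty": 0,"tz": 0,"yaw": 0,"grip": 0.8},
  {"tx": 0,"ty": 0,"tz": 0,"yaw": 0,"grip": 1},
  {"tx": 0,"ty": 0,"tz": 0,"yaw": 0,"grip": 1},
  {"tx": 0,"ty": 0,"tz": 0,"yaw": 0,"grip": 1},
  {"tx": 0,"ty": 0,"tz": 0,"yaw": 0,"grip": 1},
])

```text
t: 11.82
ee_pos: [598.4, 162.2, 56.5]
eef_rot: [[-0.284, 0.959, -0.0], [0.959, 0.284, 0.0], [0.0, -0.0, -1.0]]
force: [-0.1, 0.1, -0.7]
grip_width: 0.999
grasp_force: 0.0
```

Emit:
drive_tool([
  {"tx": 0,"ty": 0,"tz": -3,"yaw": 0,"grip": 1},
  {"tx": 0,"ty": 0,"tz": -10,"yaw": 0,"grip": 1},
  {"tx": 0,"ty": 0,"tz": -20,"yaw": 0,"grip": 1},
  {"tx": 0,"ty": 0,"tz": -30,"yaw": 0,"grip": 1},
  {"tx": 0,"ty": 0,"tz": -30,"yaw": 0,"grip": 1},
  {"tx": 0,"ty": 0,"tz": -20,"yaw": 0,"grip": 1},
  {"tx": 0,"ty": 0,"tz": 0,"yaw": 0,"grip": 1},
  {"tx": 0,"ty": 0,"tz": 0,"yaw": 0,"grip": 1},
])

```text
t: 12.48
ee_pos: [599.0, 162.3, 171.5]
eef_rot: [[-0.284, 0.959, 0.003], [0.959, 0.284, 0.001], [-0.0, 0.003, -1.0]]
force: [0.0, 0.2, 0.1]
grip_width: 1.001
grasp_force: 0.0
```

```bash
python3 -c "
from h import *
im=bot.read_camera('wrist'); cv2.imwrite('pics/i.png',im[:,:,::-1])
to(480,-62,160,-93)
"
```

```text
t 12.53 p [598.4 162.  170.2] tooly deg 16.49 tool shift [-181.2 -177.1   10.1] yaw 109.5 w 1.0 gf 0.0 F [-2.1  0.9  0.1]
```

View pics/i.png

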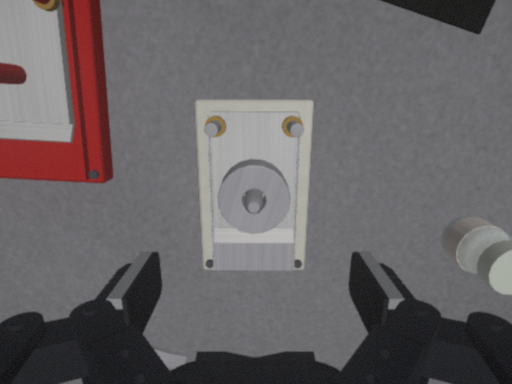

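The ring is seated flat round the post at (254,200), and the fixture edges are symmetric about column 254.5. So the fixture sits at (598.4,162.2) with yaw about 106.5°. On to the feeler.

Emit:
drive_tool([
  {"tx": -15.1,"ty": -14.8,"tz": 0,"yaw": 0,"grip": 1},
  {"tx": -15.1,"ty": -14.8,"tz": 0,"yaw": 0,"grip": 1},
  {"tx": -15.1,"ty": -14.8,"tz": 0,"yaw": 0,"grip": 1},
  {"tx": -15.1,"ty": -14.8,"tz": 0,"yaw": 0,"grip": 1},
  {"tx": -15.1,"ty": -14.8,"tz": 0,"yaw": 0,"grip": 1},
  {"tx": -15.1,"ty": -14.8,"tz": 0,"yaw": 0,"grip": 1},
  {"tx": -15.1,"ty": -14.8,"tz": 0,"yaw": 0,"grip": 1},
  {"tx": -15.1,"ty": -14.8,"tz": 0,"yaw": 0,"grip": 1},
  {"tx": -15.1,"ty": -14.8,"tz": 0,"yaw": 0,"grip": 1},
  {"tx": -15.1,"ty": -14.8,"tz": 0,"yaw": 0,"grip": 1},
  {"tx": -15.1,"ty": -14.8,"tz": 0,"yaw": 0,"grip": 1},
  {"tx": -15.1,"ty": -14.8,"tz": 0,"yaw": 0,"grip": 1},
])

```text
t: 13.53
ee_pos: [478.2, -62.8, 168.6]
eef_rot: [[-0.284, 0.959, -0.002], [0.959, 0.284, 0.0], [0.001, -0.002, -1.0]]
force: [-0.2, -0.4, -0.3]
grip_width: 1.003
grasp_force: 0.0
```

Emit:
drive_tool([
  {"tx": 0,"ty": 0,"tz": 0,"yaw": 7,"grip": 1},
  {"tx": 0,"ty": 0,"tz": 0,"yaw": 7,"grip": 1},
  {"tx": 0,"ty": 0,"tz": 0,"yaw": 7,"grip": 1},
  {"tx": 0,"ty": 0,"tz": 0,"yaw": 7,"grip": 1},
  {"tx": 0,"ty": 0,"tz": 0,"yaw": 7,"grip": 1},
  {"tx": 0,"ty": 0,"tz": 0,"yaw": 7,"grip": 1},
  {"tx": 0,"ty": 0,"tz": 0,"yaw": 7,"grip": 1},
  {"tx": 0,"ty": 0,"tz": 0,"yaw": 7,"grip": 1},
  {"tx": 0,"ty": 0,"tz": 0,"yaw": 7,"grip": 1},
  {"tx": 0,"ty": 0,"tz": 0,"yaw": 7,"grip": 1},
  {"tx": 0,"ty": 0,"tz": 0,"yaw": 7,"grip": 1},
  {"tx": 0,"ty": 0,"tz": 0,"yaw": 7,"grip": 1},
])

```text
t: 14.53
ee_pos: [478.8, -62.0, 168.6]
eef_rot: [[0.926, 0.377, -0.002], [0.377, -0.926, -0.0], [-0.002, -0.001, -1.0]]
force: [0.3, 0.6, -0.5]
grip_width: 1.003
grasp_force: 0.0
```

Emit:
drive_tool([
  {"tx": 0,"ty": 0,"tz": 0,"yaw": 7,"grip": 1},
  {"tx": 0,"ty": 0,"tz": 0,"yaw": 7,"grip": 1},
  {"tx": 0,"ty": 0,"tz": 0,"yaw": 7,"grip": 1},
  {"tx": 0,"ty": 0,"tz": 0,"yaw": 5,"grip": 1},
  {"tx": 0,"ty": 0,"tz": 0,"yaw": 0,"grip": 1},
  {"tx": 0,"ty": 0,"tz": 0,"yaw": 0,"grip": 1},
  {"tx": 0,"ty": 0,"tz": 0,"yaw": 0,"grip": 1},
])

```text
t: 15.12
ee_pos: [479.2, -61.9, 169.1]
eef_rot: [[0.998, -0.058, -0.001], [-0.058, -0.998, -0.0], [-0.001, 0.0, -1.0]]
force: [0.8, 1.2, 0.8]
grip_width: 1.0
grasp_force: 0.0
```

```bash
python3 -c "
from h import *
to(480,-62,160,-93.5)
z=bot.observe()['ee_pos'][2]
im=bot.read_camera('wrist'); np.save('w.npy',im); cv2.imwrite('pics/j.png',im[:,:,::-1])
print([(np.round(r['xy'],1),r['p'],tray(r['xy'],z)) for t in ['feeler','tip'] for r in bot.place_of(t,'wrist')[:1]])
for r in bot.regions_of('feeler','wrist')[:1]:
  mk=r['mask']; print(r['p'],np.round(r['box']))
  g=cv2.cvtColor(im,7)
  for row in range(int(r['box'][1]),int(r['box'][3]),12):
    c=np.flatnonzero(mk[row]); 
    if len(c): print(row,c[0],c[-1],int(g[row,c].mean()))
"
```

```text
t 15.12 p [479.2 -61.9 169.1] tooly deg -93.31 tool shift [0.8 0.1 9.1] yaw 0.2 w 1.0 gf 0.0 F [0.8 1.2 0.8]
[(array([257. , 185.2]), 0.71, array([-4.3,  1.8])), (array([255.7,  60.1]), 0.83, array([105.9,   0.5]))]
0.9 [249.  60. 268. 232.]
59 247 267 146
71 246 268 160
83 246 268 160
95 246 268 155
107 246 267 155
119 247 267 155
131 246 266 155
143 246 266 153
155 249 263 41
167 248 264 47
179 248 264 46
191 248 264 46
203 248 263 43
215 249 263 43
227 249 263 44
```

```bash
python3 -c "
from h import *
print(bot.finger_overhang); to(480,-62,24,-93.5)
z=169.1
print([[tray(p,z-d) for d in(5,)] for p in [(257,59.5),(256.2,143)]], tray((256,149),z-36),tray((256,232),z-36),tray((256,232),z))
"
```

```text
14.0
t 15.32 p [479.5 -62.1 169.5] tooly deg -93.44 tool shift [  0.5  -0.2 145.5] yaw 0.1 w 1.0 gf 0.0 F [ 0.6 -0.2  0.2]
[[array([105.8,   1.6])], [array([36.3,  1. ])]] [35.8  0.7] [-36.8   0.8] [-52.6   0.9]
```

Emit:
drive_tool([
  {"tx": -3,"ty": 1.2,"tz": 25,"yaw": 0.6,"grip": 1},
  {"tx": 0,"ty": 0,"tz": 35,"yaw": 0,"grip": 1},
  {"tx": 0,"ty": 0,"tz": 35,"yaw": 0,"grip": 1},
  {"tx": 0,"ty": 0,"tz": 25,"yaw": 0,"grip": 1},
  {"tx": 0,"ty": 0,"tz": 15,"yaw": 0,"grip": 1},
  {"tx": 0,"ty": 0,"tz": 10,"yaw": 0,"grip": 1},
  {"tx": 0,"ty": 0,"tz": 0,"yaw": 0,"grip": 1},
])

```text
t: 15.9
ee_pos: [475.8, -63.1, 22.9]
eef_rot: [[0.997, -0.071, -0.003], [-0.071, -0.997, 0.0], [-0.003, -0.0, -1.0]]
force: [0.5, -0.3, -0.4]
grip_width: 1.002
grasp_force: 0.0
```

Emit:
drive_tool([
  {"tx": 0,"ty": 0,"tz": 0,"yaw": 0,"grip": -1},
  {"tx": 0,"ty": 0,"tz": 0,"yaw": 0,"grip": -1},
  {"tx": 0,"ty": 0,"tz": 0,"yaw": 0,"grip": -1},
  {"tx": 0,"ty": 0,"tz": 0,"yaw": 0,"grip": -1},
  {"tx": 0,"ty": 0,"tz": 0,"yaw": 0,"grip": -1},
  {"tx": 0,"ty": 0,"tz": 0,"yaw": 0,"grip": -1},
  {"tx": 0,"ty": 0,"tz": 0,"yaw": 0,"grip": -1},
  {"tx": 0,"ty": 0,"tz": 0,"yaw": 0,"grip": -1},
  {"tx": 0,"ty": 0,"tz": 0,"yaw": 0,"grip": -1},
  {"tx": 0,"ty": 0,"tz": 0,"yaw": 0,"grip": -1},
  {"tx": 0,"ty": 0,"tz": 0,"yaw": 0,"grip": -1},
  {"tx": 0,"ty": 0,"tz": 0,"yaw": 0,"grip": -1},
])

```text
t: 16.9
ee_pos: [476.8, -62.9, 25.3]
eef_rot: [[0.997, -0.071, 0.001], [-0.071, -0.997, 0.0], [0.001, -0.0, -1.0]]
force: [-1.2, 0.6, 9.4]
grip_width: 0.154
grasp_force: 58.8
```

Gripped. Lift, then turn in place towards the fixture's direction.

Emit:
drive_tool([
  {"tx": 0,"ty": 0,"tz": -5,"yaw": 0,"grip": -1},
  {"tx": 0,"ty": 0,"tz": -15,"yaw": 0,"grip": -1},
  {"tx": 0,"ty": 0,"tz": -25,"yaw": 0,"grip": -1},
  {"tx": 0,"ty": 0,"tz": -25,"yaw": 0,"grip": -1},
  {"tx": 0,"ty": 0,"tz": -15,"yaw": 0,"grip": -1},
  {"tx": 0,"ty": 0,"tz": -5,"yaw": 0,"grip": -1},
  {"tx": 0,"ty": 0,"tz": 0,"yaw": 0,"grip": -1},
  {"tx": 0,"ty": 0,"tz": 0,"yaw": 0,"grip": -1},
])

```text
t: 17.57
ee_pos: [476.4, -62.8, 114.4]
eef_rot: [[0.997, -0.071, 0.0], [-0.071, -0.997, 0.0], [0.0, -0.0, -1.0]]
force: [0.1, -0.1, -1.5]
grip_width: 0.149
grasp_force: 58.6
```

```bash
cat >> h.py <<'E'
def blade():
    im=bot.read_camera('wrist')
    print('tip',[(np.round(r['xy'],1),round(r['p'],2),tray(r['xy'],25.3)) for r in bot.place_of('tip','wrist')[:1]])
    for r in bot.regions_of('feeler','wrist')[:1]:
        mk=r['mask'];b=[int(v) for v in r['box']];print(round(r['p'],2),b,'tip by mask',tray(((b[0]+b[2])/2,b[1]),23))
        for row in range(b[1]+2,b[3],25):
            c=np.flatnonzero(mk[row])
            if len(c): print(row,c[0],c[-1],tray(((c[0]+c[-1])/2,row),20))
    return im
E
python3 -c "
from h import *
im=blade(); cv2.imwrite('pics/k.png',im[:,:,::-1])
# target: tip 75 mm before post
f=np.array([np.cos(np.radians(106.5)),np.sin(np.radians(106.5))]); P=np.array([598.4,162.2])-f*(110+75)
to(P[0],P[1],110,16.5)
"
```

```text
tip [(array([255.3,  17.2]), 0.67, array([ 1.085e+02, -1.000e-01]))]
0.57 [233, 16, 275, 352] tip by mask [108.5  -0.6]
18 231 277 [107.1  -0.6]
43 231 277 [97.8 -0.6]
68 231 277 [88.1 -0.6]
93 232 276 [78.  -0.6]
118 233 276 [67.4 -0.4]
143 233 276 [56.4 -0.4]
168 234 276 [44.8 -0.2]
193 233 275 [32.7 -0.7]
218 238 271 [20.  -0.4]
243 238 271 [ 6.7 -0.4]
268 239 270 [-7.3 -0.4]
293 240 270 [-22.1  -0.2]
318 239 270 [-37.6  -0.5]
343 240 270 [-54.   -0.2]
t 17.72 p [476.  -63.  113.6] tooly deg -94.09 tool shift [171.1 -60.1   3.3] yaw -110.6 w 0.15 gf 58.60936939716339 F [ 0.6  0.5 -1.4]
```

Emit:
drive_tool([
  {"tx": 0,"ty": 0,"tz": 0,"yaw": -7,"grip": -1},
  {"tx": 0,"ty": 0,"tz": 0,"yaw": -7,"grip": -1},
  {"tx": 0,"ty": 0,"tz": 0,"yaw": -7,"grip": -1},
  {"tx": 0,"ty": 0,"tz": 0,"yaw": -7,"grip": -1},
  {"tx": 0,"ty": 0,"tz": 0,"yaw": -7,"grip": -1},
  {"tx": 0,"ty": 0,"tz": 0,"yaw": -7,"grip": -1},
  {"tx": 0,"ty": 0,"tz": 0,"yaw": -7,"grip": -1},
  {"tx": 0,"ty": 0,"tz": 0,"yaw": -7,"grip": -1},
  {"tx": 0,"ty": 0,"tz": 0,"yaw": -7,"grip": -1},
  {"tx": 0,"ty": 0,"tz": 0,"yaw": -7,"grip": -1},
  {"tx": 0,"ty": 0,"tz": 0,"yaw": -7,"grip": -1},
  {"tx": 0,"ty": 0,"tz": 0,"yaw": -7,"grip": -1},
])

```text
t: 18.72
ee_pos: [476.0, -63.0, 113.6]
eef_rot: [[0.17, 0.986, -0.002], [0.986, -0.17, 0.001], [0.0, -0.002, -1.0]]
force: [0.1, 0.5, -2.2]
grip_width: 0.152
grasp_force: 58.6
```

Emit:
drive_tool([
  {"tx": 0,"ty": 0,"tz": 0,"yaw": -7,"grip": -1},
  {"tx": 0,"ty": 0,"tz": 0,"yaw": -7,"grip": -1},
  {"tx": 0,"ty": 0,"tz": 0,"yaw": -7,"grip": -1},
  {"tx": 0,"ty": 0,"tz": 0,"yaw": -5.6,"grip": -1},
  {"tx": 0,"ty": 0,"tz": 0,"yaw": 0,"grip": -1},
])

```text
t: 19.13
ee_pos: [476.0, -63.1, 113.6]
eef_rot: [[-0.288, 0.958, -0.002], [0.958, 0.288, 0.001], [0.002, -0.001, -1.0]]
force: [-0.5, -0.5, -0.8]
grip_width: 0.154
grasp_force: 58.6
```

```bash
python3 -c "
from h import *
to(650.9,-15.2,110,16.5)"
```

```text
t 19.13 p [476.  -63.1 113.6] tooly deg 16.72 tool shift [ -4.4 181.3   3.3] yaw 0.2 w 0.15 gf 58.60103130340576 F [-0.5 -0.5 -0.8]
```

Emit:
drive_tool([
  {"tx": -1,"ty": 10,"tz": 0,"yaw": 0,"grip": -1},
  {"tx": -1,"ty": 25,"tz": 0,"yaw": 0,"grip": -1},
  {"tx": -1,"ty": 30,"tz": 0,"yaw": 0,"grip": -1},
  {"tx": -1,"ty": 30,"tz": 0,"yaw": 0,"grip": -1},
  {"tx": 0,"ty": 30,"tz": 0,"yaw": 0,"grip": -1},
  {"tx": 0,"ty": 28,"tz": 0,"yaw": 0,"grip": -1},
  {"tx": 0,"ty": 18,"tz": 0,"yaw": 0,"grip": -1},
  {"tx": 0,"ty": 10,"tz": 0,"yaw": 0,"grip": -1},
  {"tx": 0,"ty": 0,"tz": 10,"yaw": 0,"grip": -1},
  {"tx": 0,"ty": 0,"tz": 10,"yaw": 0,"grip": -1},
  {"tx": 0,"ty": 0,"tz": 0,"yaw": 0,"grip": -1},
  {"tx": 0,"ty": 0,"tz": 0,"yaw": 0,"grip": -1},
])

```text
t: 20.13
ee_pos: [649.2, -16.1, 93.2]
eef_rot: [[-0.283, 0.959, -0.003], [0.959, 0.283, -0.001], [0.0, -0.004, -1.0]]
force: [-0.4, -0.2, -0.9]
grip_width: 0.152
grasp_force: 58.7
```

```bash
python3 -c "
from h import *
to(650.9,-15.2,90,16.5)
im=blade(); cv2.imwrite('pics/l.png',im[:,:,::-1])
"
```

```text
t 20.13 p [649.2 -16.1  93.2] tooly deg 16.46 tool shift [0.4 1.9 3.2] yaw -0.0 w 0.15 gf 58.69077444076538 F [-0.4 -0.2 -0.9]
tip [(array([254.4,  16.8]), 0.92, array([106.4,   1.7]))]
0.97 [233, 14, 278, 354] tip by mask [106.9   2.1]
16 231 276 [105.5   1.3]
41 231 277 [96.3  1.5]
66 231 278 [86.6  1.7]
91 232 276 [76.5  1.5]
116 231 276 [66.   1.2]
141 233 275 [55.   1.5]
166 233 275 [43.4  1.4]
191 234 274 [31.4  1.4]
216 238 271 [18.7  1.7]
241 238 271 [5.4 1.7]
266 239 271 [-8.6  1.9]
291 240 269 [-23.3   1.6]
316 239 270 [-38.8   1.6]
341 239 269 [-55.2   1.4]
```

View pics/l.png

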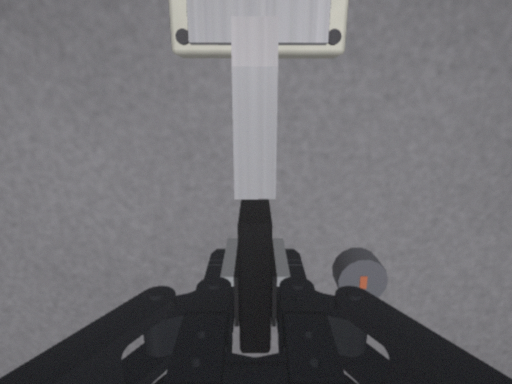

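The blade (column 254.5) is straight, and the ledge centre is at about column 258.5, so shift +2 mm across. The grey puck at (362,280) stays clear below the fingers. Advance 12 mm and lower towards the ledge.

Emit:
drive_tool([
  {"tx": 6,"ty": 1,"tz": 0,"yaw": 0,"grip": -1},
  {"tx": 6,"ty": 1,"tz": 5,"yaw": 0,"grip": -1},
  {"tx": 0,"ty": 0,"tz": 12,"yaw": 0,"grip": -1},
  {"tx": 0,"ty": 0,"tz": 10,"yaw": 0,"grip": -1},
  {"tx": 0,"ty": 0,"tz": 4,"yaw": 0,"grip": -1},
  {"tx": 0,"ty": 0,"tz": 0,"yaw": 0,"grip": -1},
  {"tx": 0,"ty": 0,"tz": 0,"yaw": 0,"grip": -1},
])

```text
t: 20.87
ee_pos: [649.3, -3.5, 62.8]
eef_rot: [[-0.284, 0.959, -0.001], [0.959, 0.284, -0.0], [0.0, -0.001, -1.0]]
force: [0.3, -0.7, -1.1]
grip_width: 0.155
grasp_force: 58.7
```

Emit:
drive_tool([
  {"tx": 0,"ty": 0,"tz": 1,"yaw": 0,"grip": -1},
  {"tx": 0,"ty": 0,"tz": 1,"yaw": 0,"grip": -1},
  {"tx": 0,"ty": 0,"tz": 0,"yaw": 0,"grip": -1},
  {"tx": 0,"ty": 0,"tz": 0,"yaw": 0,"grip": -1},
])

```text
t: 21.2
ee_pos: [649.8, -3.5, 61.8]
eef_rot: [[-0.284, 0.959, 0.0], [0.959, 0.284, -0.0], [-0.0, 0.0, -1.0]]
force: [-0.3, -0.5, -2.4]
grip_width: 0.152
grasp_force: 58.7
```

Emit:
drive_tool([
  {"tx": 0,"ty": 0,"tz": 1.5,"yaw": 0,"grip": -1},
  {"tx": 0,"ty": 0,"tz": 1.5,"yaw": 0,"grip": -1},
  {"tx": 0,"ty": 0,"tz": 0,"yaw": 0,"grip": -1},
  {"tx": 0,"ty": 0,"tz": 0,"yaw": 0,"grip": -1},
])

```text
t: 21.53
ee_pos: [649.6, -3.4, 58.5]
eef_rot: [[-0.284, 0.959, -0.0], [0.959, 0.284, -0.0], [0.0, -0.0, -1.0]]
force: [0.2, -0.9, -1.1]
grip_width: 0.155
grasp_force: 58.7
```

Emit:
drive_tool([
  {"tx": 0,"ty": 0,"tz": 1,"yaw": 0,"grip": -1},
  {"tx": 0,"ty": 0,"tz": 1,"yaw": 0,"grip": -1},
  {"tx": 0,"ty": 0,"tz": 0,"yaw": 0,"grip": -1},
  {"tx": 0,"ty": 0,"tz": 0,"yaw": 0,"grip": -1},
])

```text
t: 21.87
ee_pos: [649.7, -3.3, 56.5]
eef_rot: [[-0.284, 0.959, -0.0], [0.959, 0.284, 0.0], [0.0, -0.0, -1.0]]
force: [-0.5, 0.3, -0.8]
grip_width: 0.153
grasp_force: 58.7
```

```bash
cat >> h.py <<'E'
def fx():
    o=bot.observe();a=np.radians(106.5);f=np.array([np.cos(a),np.sin(a)]);n=np.array([-f[1],f[0]])
    d=np.array(o['ee_pos'])[:2]-[598.4,162.2]
    print('t',round(o['t'],2),'TCP fx x,y',(d@f).round(1),(d@n).round(1),'tip~',(d@f+108.5).round(1),'z',round(o['ee_pos'][2],1),'F fx',np.round([np.dot(o['force'][:2],f),np.dot(o['force'][:2],n),o['force'][2]],1),'M',np.round(o['moment'],2),'gf',round(o['grasp_force'],1))
E
python3 -c "
from h import *
fx()"
```

```text
t 21.87 TCP fx x,y -173.3 -2.1 tip~ -64.8 z 56.5 F fx [ 0.4  0.4 -0.8] M [ 0.    0.02 -0.01] gf 58.7
```

Emit:
drive_tool([
  {"tx": 0,"ty": -1,"tz": 0.7,"yaw": 0,"grip": -1},
  {"tx": 0,"ty": 0,"tz": 0.7,"yaw": 0,"grip": -1},
  {"tx": 0,"ty": 0,"tz": 0,"yaw": 0,"grip": -1},
  {"tx": 0,"ty": 0,"tz": 0,"yaw": 0,"grip": -1},
])

```text
t: 22.2
ee_pos: [648.7, -3.7, 55.3]
eef_rot: [[-0.284, 0.959, -0.0], [0.959, 0.284, -0.0], [-0.0, -0.0, -1.0]]
force: [-2.1, -0.1, 0.2]
grip_width: 0.15
grasp_force: 59.0
```

Emit:
drive_tool([
  {"tx": 0,"ty": 0,"tz": 0.5,"yaw": 0,"grip": -1},
  {"tx": 0,"ty": 0,"tz": 0.5,"yaw": 0,"grip": -1},
  {"tx": 0,"ty": 0,"tz": 0,"yaw": 0,"grip": -1},
  {"tx": 0,"ty": 0,"tz": 0,"yaw": 0,"grip": -1},
])

```text
t: 22.53
ee_pos: [648.9, -3.8, 54.5]
eef_rot: [[-0.284, 0.959, 0.0], [0.959, 0.284, -0.0], [-0.0, 0.0, -1.0]]
force: [-1.0, -1.7, 6.4]
grip_width: 0.154
grasp_force: 59.7
```

```bash
python3 -c "
from h import *
fx()"
```

```text
t 22.53 TCP fx x,y -173.5 -1.2 tip~ -65.0 z 54.5 F fx [-1.3  1.4  6.4] M [0.21 0.48 0.18] gf 59.7
```

The blade rests on the ledge at z of about 55. Ease off slightly and slide in.

Emit:
drive_tool([
  {"tx": 1,"ty": 0,"tz": -0.5,"yaw": 0,"grip": -1},
  {"tx": 3,"ty": 0,"tz": 0,"yaw": 0,"grip": -1},
  {"tx": 4,"ty": 0,"tz": 0,"yaw": 0,"grip": -1},
  {"tx": 4,"ty": 0,"tz": 0,"yaw": 0,"grip": -1},
  {"tx": 4,"ty": 0,"tz": 0,"yaw": 0,"grip": -1},
  {"tx": 4,"ty": 0,"tz": 0,"yaw": 0,"grip": -1},
  {"tx": 0,"ty": 0,"tz": 0,"yaw": 0,"grip": -1},
  {"tx": 0,"ty": 0,"tz": 0,"yaw": 0,"grip": -1},
])

```text
t: 23.2
ee_pos: [643.1, 16.8, 54.9]
eef_rot: [[-0.285, 0.959, 0.001], [0.959, 0.285, 0.001], [0.001, 0.001, -1.0]]
force: [0.5, -1.0, 5.1]
grip_width: 0.151
grasp_force: 59.5
```

```bash
python3 -c "
from h import *
fx()"
```

```text
t 23.2 TCP fx x,y -152.1 -1.6 tip~ -43.6 z 54.9 F fx [-1.1 -0.1  5.1] M [ 0.25  0.02 -0.05] gf 59.5
```

Emit:
drive_tool([
  {"tx": 3,"ty": 0,"tz": 0,"yaw": 0,"grip": -1},
  {"tx": 4,"ty": 0,"tz": 0,"yaw": 0,"grip": -1},
  {"tx": 4,"ty": 0,"tz": 0,"yaw": 0,"grip": -1},
  {"tx": 3,"ty": 0,"tz": 0,"yaw": 0,"grip": -1},
  {"tx": 0,"ty": 0,"tz": 0,"yaw": 0,"grip": -1},
  {"tx": 0,"ty": 0,"tz": 0,"yaw": 0,"grip": -1},
])

```text
t: 23.7
ee_pos: [639.5, 29.1, 55.1]
eef_rot: [[-0.284, 0.959, 0.001], [0.959, 0.284, -0.0], [-0.0, 0.001, -1.0]]
force: [1.7, -2.8, 7.6]
grip_width: 0.153
grasp_force: 59.9
```

```bash
python3 -c "
from h import *
fx()"
```

```text
t 23.7 TCP fx x,y -139.3 -1.6 tip~ -30.8 z 55.1 F fx [-3.1 -0.8  7.6] M [-0.33 -0.15 -0.  ] gf 59.9
```

Emit:
drive_tool([
  {"tx": 3,"ty": 0,"tz": 0,"yaw": 0,"grip": -1},
  {"tx": 3,"ty": 0,"tz": 0,"yaw": 0,"grip": -1},
  {"tx": 3,"ty": 0,"tz": 0,"yaw": 0,"grip": -1},
  {"tx": 3,"ty": 0,"tz": 0,"yaw": 0,"grip": -1},
  {"tx": 3,"ty": 0,"tz": 0,"yaw": 0,"grip": -1},
  {"tx": 0,"ty": 0,"tz": 0,"yaw": 0,"grip": -1},
  {"tx": 0,"ty": 0,"tz": 0,"yaw": 0,"grip": -1},
])

```text
t: 24.28
ee_pos: [636.2, 39.3, 55.4]
eef_rot: [[-0.281, 0.96, 0.002], [0.96, 0.281, -0.005], [-0.005, 0.001, -1.0]]
force: [3.4, -13.8, 10.9]
grip_width: 0.154
grasp_force: 60.2
```

```bash
python3 -c "
from h import *
fx()"
```

```text
t 24.28 TCP fx x,y -128.5 -1.4 tip~ -20.0 z 55.4 F fx [-14.2   0.7  10.9] M [-2.49 -0.69  0.02] gf 60.2
```

Emit:
drive_tool([
  {"tx": 3,"ty": 0,"tz": 0,"yaw": 0,"grip": -1},
  {"tx": 3,"ty": 0,"tz": 0,"yaw": 0,"grip": -1},
  {"tx": 3,"ty": 0,"tz": 0,"yaw": 0,"grip": -1},
  {"tx": 3,"ty": 0,"tz": 0,"yaw": 0,"grip": -1},
  {"tx": 0,"ty": 0,"tz": 0,"yaw": 0,"grip": -1},
  {"tx": 0,"ty": 0,"tz": 0,"yaw": 0,"grip": -1},
])

```text
t: 24.78
ee_pos: [632.7, 51.2, 55.4]
eef_rot: [[-0.281, 0.96, 0.002], [0.96, 0.281, -0.004], [-0.005, 0.001, -1.0]]
force: [3.6, -13.1, 10.5]
grip_width: 0.152
grasp_force: 60.3
```

```bash
python3 -c "
from h import *
fx()"
```

```text
t 24.78 TCP fx x,y -116.2 -1.4 tip~ -7.7 z 55.4 F fx [-13.6   0.2  10.5] M [-2.3  -0.63 -0.03] gf 60.3
```

Emit:
drive_tool([
  {"tx": 2.5,"ty": 0,"tz": 0,"yaw": 0,"grip": -1},
  {"tx": 2.5,"ty": 0,"tz": 0,"yaw": 0,"grip": -1},
  {"tx": 2.2,"ty": 0,"tz": 0,"yaw": 0,"grip": -1},
  {"tx": 0,"ty": 0,"tz": 0,"yaw": 0,"grip": -1},
  {"tx": 0,"ty": 0,"tz": 0,"yaw": 0,"grip": -1},
  {"tx": 0,"ty": 0,"tz": 0,"yaw": 0,"grip": -1},
])

```text
t: 25.28
ee_pos: [630.7, 58.0, 55.4]
eef_rot: [[-0.281, 0.96, 0.002], [0.96, 0.281, -0.004], [-0.005, 0.0, -1.0]]
force: [4.2, -12.7, 10.4]
grip_width: 0.151
grasp_force: 60.3
```

```bash
python3 -c "
from h import *
fx()
im=blade()
z=55.3
print('mouth',[(np.round(r['xy'],1),tray(r['xy'],z-30)) for r in bot.place_of('mouth','wrist')[:1]])
print('post',[(np.round(r['xy'],1),round(r['p'],2),tray(r['xy'],z-89)) for r in bot.place_of('post_top','wrist')[:1]])
g=cv2.cvtColor(im,7)
print('centre column',[(r,int(g[r,248:262].mean())) for r in range(0,240,6)])
# scene camera check of ring height & post
bot.read_camera('scene')
for t in('ring','post_top'): print(t,[(np.round(r['xy'],1),round(r['p'],2)) for r in bot.place_of(t,'scene')[:3]])
print('expect ring seated', proj('scene',[598.4,162.2,43]).round(1),'post',proj('scene',[598.4,162.2,89]).round(1)); fx()
"
```

```text
t 25.28 TCP fx x,y -109.1 -1.4 tip~ -0.6 z 55.4 F fx [-13.4  -0.4  10.4] M [-2.38 -0.71 -0.03] gf 60.3
tip []
0.9 [237, 130, 275, 350] tip by mask [59.6  2.4]
132 235 272 [59.   1.2]
157 234 275 [47.7  1.7]
182 234 275 [35.8  1.7]
207 240 268 [23.3  1.4]
232 237 270 [10.3  1.2]
257 238 271 [-3.4  1.7]
282 240 269 [-17.9   1.6]
307 240 269 [-33.1   1.6]
332 239 270 [-49.1   1.6]
mouth [(array([249.2,  96.1]), array([74.4, -0.7]))]
post []
centre column [(0, 78), (6, 78), (12, 77), (18, 107), (24, 162), (30, 162), (36, 162), (42, 161), (48, 160), (54, 159), (60, 158), (66, 157), (72, 156), (78, 128), (84, 171), (90, 172), (96, 166), (102, 180), (108, 180), (114, 181), (120, 182), (126, 183), (132, 133), (138, 149), (144, 148), (150, 148), (156, 149), (162, 148), (168, 148), (174, 147), (180, 147), (186, 147), (192, 147), (198, 143), (204, 39), (210, 39), (216, 37), (222, 36), (228, 37), (234, 38)]
ring [(array([297.7, 185.4]), 0.66), (array([351., 254.]), 0.17)]
post_top [(array([300.9, 175.8]), 0.92), (array([268.2, 124.2]), 0.64)]
expect ring seated [300.5 185.7] post [302.2 173.5]
t 25.68 TCP fx x,y -109.1 -1.4 tip~ -0.6 z 55.4 F fx [-13.7   0.3  10.7] M [-2.39 -0.62  0.01] gf 60.3
```

```bash
python3 -c "
from h import *
print(bot.finish_job())"
```

```text
the job is handed in; nothing more can be done
None
```

I handed the job in: the ring is seated on the upper plate and released, and the blade is held between the plates with its tip about 0 to 3 mm short of the post axis and roughly 14 N of drag; the judge returned no verdict.

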